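# Eject the stuck lens cell and rack its tray

### The job

A lens cell is stuck in the tilted eyepiece tube on the service stand. Take the orange-handled ejector rod from its stand, push it down the tube until its collar rests on the tube's upper rim, so that the cell drops into the blue tray below, and leave the rod there. Then carry the tray, with the cell in it, to the four-post rack and lower it until all four corner holes are over their posts and it sits fully down and level; do not shove the other things about.

Things in the scene. Friction and masses are not known exactly. Their poses are not given: they have to be found in the camera images.
- service_stand: Fixed white stand holding an aluminium tube (80 mm long, 36 mm outside, 25 mm bore) in a blue clamp. Origin on the table below the column, z up. The tube leans 30 degrees from vertical: from lower mouth to upper rim it runs along (0, -0.5, 0.866) of this frame. Base plate: x -60..60, y -80..20 mm. Column and bracket, up to 45 mm wide, reach 110 mm high at y -40..29 mm.
- tube_rim (a point): Centre of the tube's upper rim, where the rod enters; at (0, 25, 147.3) mm in the stand's frame. Its axes are the stand's (not tilted).
- tube_mouth (a point): Centre of the tube's lower mouth, where the cell comes out; at (0, 65, 78) mm in the stand's frame. It overhangs one end of the tray, so the tray cannot be lifted straight up: the tube's lowest edge is 69 mm above the table and the rod, when home, sticks out 6 mm along the tube (lowest point 67 mm).
- lens_cell: Brass lens cell, a disc 23 mm across and 14 mm thick, 30 g; origin at its centre. At first it sits in the bore 8 to 22 mm above the lower mouth, held by two spring balls under its edge (about 9 N pushes it past them). The disc's axis is (0, -0.5, 0.866) of its own frame.
- ejector_rod: Ejector rod, about 140 g. Origin: centre of the underside of its dark collar (32 mm across, 4 mm thick); z along the rod towards the handle. Orange round handle, 22 mm across, at z 4..68 mm; below the collar a 12 mm shaft ends in a push head 20 mm across, z -70..-86 mm. At first it hangs upright by its collar in the rod stand.
- rod_tip (a point): Centre of the push head's end face, 86 mm below the rod's origin along the rod.
- rod_stand: Fixed white block 52 x 52 mm, 90 mm high, on a blue foot, with a 24 mm through hole down its middle; origin at the centre of its underside. The rod must rise 90 mm to come clear.
- tray: Loose blue tray, 250 g, 112 (x) x 192 mm (y). Origin: centre of underside. Flat foot 2 mm thick under a 5 mm hole plate (z 2..7 mm); walls to z 27 mm (inside x +-50, y +-71 mm). White upright grip fin in the middle: 10 mm thick in x, 36 mm long in y, top at z 75 mm. 13 mm corner holes at x +-44, y +-84 mm. At first its -y end lies under the tube's mouth: draw it 80 mm along +y just off the table before lifting.
- rack: Fixed rack with a white base plate 130 (x) x 210 mm (y) and four steel posts at x +-44, y +-84 mm; origin at the centre of its underside. Each post is 19 mm thick up to a shoulder at z 70 mm; from there an 8 mm pin rises to z 96 mm, tapered over its last 8 mm. The tray fits either way round (half a turn), its y axis along the rack's y axis.
- rack_seat (a point): At (0, 0, 68) mm in the rack's frame: the tray's origin lies here when it is fully down, its hole plate (2 mm above its underside) resting on the shoulders.
- pen_cup: Black cup of pens, 74 mm across, cup 85 mm high, pens to 130 mm; bystander. Origin at the centre of its underside. It and the rod stand may have changed places.
- ear_model: Gold and orange ear model on a white foot 80 x 100 mm, 115 mm high; bystander. Origin at the centre of its underside.
- specula_jar: Clear jar with a blue cap, 64 mm across, 85 mm high; bystander. Origin at the centre of its underside.
- note_block: Yellow block of notes, 75 x 75 x 35 mm; bystander. Origin at the centre of its underside.
- ointment_tin: Round tin with a green lid, 82 mm across, 24 mm high; bystander. Origin at the centre of its underside.
Not all that is in view belongs to the job. Leave any purple look-alike of the service_stand alone.

How it is judged (in metres and radians):
On the way, in this order (a step that is already met when the one before it is completed fails the run):
1. the ejector rod's head is inside the tube, with the lens cell still stuck in it (distance between rod_tip and tube_mouth below 0.07 m and distance between lens_cell and tube_mouth below 0.02 m and angle between the z axis of ejector_rod and the z axis of service_stand, either way round above 0.4 rad), for 0.05 s.
2. the lens cell lies in the tray, with the rod through the tube (x of lens_cell in the frame of tray between -0.05 and 0.05 m and y of lens_cell in the frame of tray between -0.071 and 0.071 m and z of lens_cell in the frame of tray between 0.004 and 0.027 m and distance between rod_tip and tube_mouth below 0.03 m), for 0.2 s.
At the end, for the whole second after the job is handed in: Tray down on the rack's shoulders, a post through each hole (5 mm sideways, 3 mm in height, tilt under 0.03 rad, aligned to 0.06 rad either way round); lens cell inside the tray; rod in the tube, collar on the rim (centres within 7 mm); all at rest (x of lens_cell in the frame of tray between -0.05 and 0.05 m and y of lens_cell in the frame of tray between -0.071 and 0.071 m and z of lens_cell in the frame of tray between 0.004 and 0.027 m and distance between ejector_rod and tube_rim below 0.007 m and horizontal distance between tray and rack_seat below 0.005 m and z of tray in the frame of rack_seat between -0.003 and 0.003 m and angle between tray's own z axis and vertical below 0.03 rad and angle between the y axis of tray and the y axis of rack, either way round below 0.06 rad and linear speed of each of tray, lens_cell, ejector_rod below 0.02 m/s); the robot touches nothing.
It fails at once if a bystander (pen cup, ear model, specula jar, note block, ointment tin) is shoved more than 30 mm (distance of any of pen_cup, ear_model, specula_jar, note_block, ointment_tin from where it was at the start of the episode above 0.03 m).
It also fails if it takes over 51 s, if anything falls off the work surface, if the arm or the gripper's body presses on something with over 40 N, if the wrist force passes 120 N, or if a joint passes its speed limit or range.

### The arm

A 6-joint arm with a two-finger parallel gripper is mounted at the origin on the work surface. World frame = base frame: x ahead of the robot, y to its left, z up, the work surface at z = 0. Lengths are in mm, angles in degrees, forces in N, time in s.
With the tool pointing down it reaches from about 350 to 850 mm from the base axis. Payload 8.1 kg.
Tool frame: the origin (TCP) lies at the very end of the fingers, on their centre line; the grasp point (between the pads) lies 19 mm behind it (r.grip_depth is the distance from the TCP to the grasp point, in mm); y points along the fingers, z is the direction in which the jaws open and shut, and the axes are right-handed (so a half turn about y gives the same grasp; the last joint's range is limited). The gripper opens to 85 mm and grips with 20 to 120 N. Pads are 22 mm wide; open, the fingers measure 114 mm over their backs; the gripper's body (76 mm by 85 mm) begins 54 mm behind the grasp point. The pads swing forward as they close: fully open they stand 13 mm farther back than shut.
Start: joints at [-77.659, 7.471, 85.268, -0, 87.261, -4.893], TCP at [177.791, -573.058, 231.292] pointing down, gripper open.
Joint ranges: [-169.43, 169.43], [-51.17, 129.36], [1.28, 143.12], [-76.62, 256.62], [0, 156.53], [-152.29, 152.29]. Speed limits (degrees/s): [136.94, 136.94, 159.86, 180, 180, 180].

### API

Orientations are given as [roll, pitch, yaw] about the fixed x, y, z axes, in that order (R = Rz(yaw) Ry(pitch) Rx(roll)).
In Python, from bench import readout, eyes, r gives the robot as it stands. The module is installed in compiled form; this text tells all that it offers.
- The arm moves only by the tool move_arm, never from a script. Its argument "motion" is text: rows parted by semicolons, each of 6 numbers parted by spaces: the shift along the world's x, y, z in cm, then the turn, a rotation vector about the world's x, y, z in degrees. A call has 1 to 10 rows; each row is the pose to reach, as a shift and turn from the pose commanded when the call began; what a row does not reach only later rows make up. A row lasts 1/12 s, in which the tool goes at most 41.7 mm and 7.16 degrees, less where a joint would pass 70% of its speed; a pose out of reach is approached as far as the arm can. A call with a gripper value outside its range is refused whole. "fingers" is the finger opening in cm, from 0 to 8.54, set as the call begins (left out, the last holds). The fingers move at their own pace and stop on an object; "squeeze" is the grip in N (left out, the last holds). Time passes only in rows, so rows that repeat a pose let the fingers close. It gives the time, the measured TCP pose, the force and the opening at its end, in the units of the state.
- readout.sense(): the state, without advancing time (a new reading comes with each control period).
- eyes.snapshot(name): name is "scene" or "top"; returns a dict with "image" (400x640x3 uint8, blue, green, red), "fx", "fy", "cx", "cy" (pixels), "world_to_cam" (4x4, takes a point from world to camera coordinates). Camera axes: x right, y down, z forward; pixel columns grow to the right and rows downward; lengths in mm; the calibration is good to about 2 mm. A picture is of the moment at which its call begins. There is no depth.
- r.hand_in(): hands the job in, once; it reports no verdict.
The state is a dict: "time": time; "joint_pos": joint angles; "qd": joint speeds; "joint_efforts": joint torques, N m; "tool_pos": TCP position; "tcp_rot": TCP orientation; "ft_force": force on the tool from outside, world axes, zero at the start; "wrist_torque": the same for the moment, N m; "finger_gap": finger opening in mm.
Only numpy, scipy, OpenCV 4.12 (cv2) and the standard library are available. Lean on these libraries where they do the work, as an engineer would, in place of code of your own. Each camera call takes 0.05 s, during which the arm holds its last target. There are 200 camera calls.

## Working session

There is one attempt and no reset: what is moved stays moved. The work goes in short steps, Python scripts to look and compute and a tool call to move; the robot and the scene stay as the last step left them, time stands still between calls to the robot, and variables do not carry over. Pictures are saved under pics/ and viewed, about 8 in all and at most 12, crops included, and the job is handed in when it is done.

Besides the shell and the picture viewer there is one more tool, called after ">>>" as a command line: name --argument value ..., lists and objects as JSON in quotes. move_arm: Moves the arm, as the interface text tells. Its arguments: {"type":"object","properties":{"motion":{"type":"string"},"fingers":{"type":"number"},"squeeze":{"type":"number"}},"required":["motion"]}

```bash
mkdir -p pics
cat > h.py <<'E'
import numpy as np, cv2
from bench import readout, eyes, r
def snap(n,f=None):
    s=eyes.snapshot(n)
    if f: cv2.imwrite('pics/'+f,s['image'])
    return s
def ray(s,u,v):
    T=np.array(s['world_to_cam']);R,t=T[:3,:3],T[:3,3]
    d=R.T@np.array([(u-s['cx'])/s['fx'],(v-s['cy'])/s['fy'],1]);return -R.T@t,d
def plane(s,u,v,z):
    o,d=ray(s,u,v);return o+d*(z-o[2])/d[2]
def proj(s,p):
    T=np.array(s['world_to_cam']);q=T[:3,:3]@np.array(p)+T[:3,3]
    return np.array([s['fx']*q[0]/q[2]+s['cx'],s['fy']*q[1]/q[2]+s['cy']])
E
python3 - <<'E'
from h import *
import pickle
a=snap('scene','s0.png');b=snap('top','t0.png')
pickle.dump((a,b),open('p0.pkl','wb'))
for s in(a,b):print(ray(s,320,200),s['fx'])
print(readout.sense())
E
```

```text
(array([1195.2182258 ,  130.69641734, 1154.1763308 ]), array([-0.54052052, -0.08855565, -0.83669515])) 430.2542418342753
(array([ 429.94396142,   51.61754436, 1680.90344412]), array([ 0.07143644, -0.02143544, -0.99722657])) 519.7098695518242
{'time': 0.1, 'joint_pos': array([-7.76574170e+01,  7.51058525e+00,  8.53234738e+01,  1.24001748e-03,
        8.72599708e+01, -4.89363395e+00]), 'qd': array([ 0.0341704 , -0.17555538, -0.12948294, -0.02783209, -0.02142028,
       -0.07649533]), 'joint_efforts': array([ 8.68106126e-04, -5.70951641e+01, -5.01943231e+01, -1.13921994e-04,
        8.09412712e-03,  4.00682154e-06]), 'tool_pos': array([ 177.7061014 , -572.5715985 ,  230.34719496]), 'tcp_rot': array([-9.00935814e+01,  9.25531446e-03, -1.62763851e+02]), 'ft_force': array([-0.59605807, -0.15945424,  0.17621949]), 'wrist_torque': array([ 0.03631641,  0.03503998, -0.02986524]), 'finger_gap': 85.33999464177892}
```

View pics/s0.png

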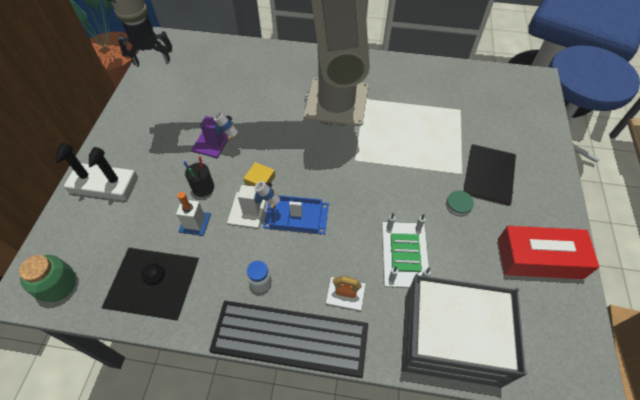

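View pics/t0.png

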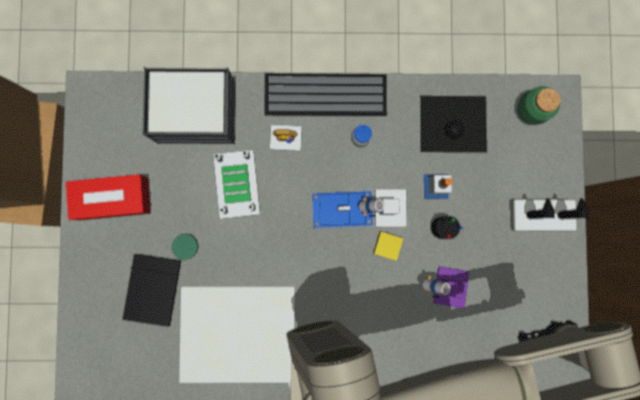

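Overview: the white service stand is at scene (250,205) / top (390,207), with the tray beside it at top (342,210). The purple look-alike is at scene (212,135) / top (450,287), so I leave it. The orange rod is in its stand at scene (190,212) / top (440,185), the pen cup at top (446,227), and the rack at top (236,184). I'll confirm with an enlarged crop.

Run:
```python
from h import *
import pickle
a,b=pickle.load(open('p0.pkl','rb'))
A=cv2.resize(a['image'][155:245,170:340],None,fx=4.7,fy=4.7,interpolation=2)[:300*2]
B=cv2.resize(b['image'][165:240,300:470],None,fx=4.7,fy=4.7,interpolation=2)
cv2.imwrite('pics/c0.png',A[:,:800]);cv2.imwrite('pics/c1.png',B[:,:800])
print(A.shape,B.shape)
for n,s in(('scene',a),('top',b)):
    hsv=cv2.cvtColor(s['image'],cv2.COLOR_BGR2HSV)
    for c,lo,hi in(('blue',(100,120,50),(125,255,255)),('orange',(5,150,120),(14,255,255)),('white',(0,0,195),(180,40,255)),('green',(50,120,60),(75,255,255))):
        m=cv2.inRange(hsv,lo,hi)
        k,l,st,ce=cv2.connectedComponentsWithStats(m)
        for i in range(1,k):
            if st[i,4]>25:
                pts=np.argwhere(l==i)[:,::-1].astype(np.float32)
                print(n,c,st[i],ce[i].round(1),[np.round(x,1) for x in cv2.minAreaRect(pts)])
```

```text
(423, 799, 3) (352, 799, 3)
scene blue [ 74   0  26  34 228] [88.  14.7] [array([88.2, 15.2]), array([40.6,  8.7]), np.float64(59.0)]
scene blue [144   0  15  26 164] [151.3  13.7] [array([150.5,  12.6]), array([28.1,  7. ]), np.float64(71.6)]
scene blue [ 536    0  104   53 3590] [596.7  18.8] [array([587.5,  26. ]), array([ 52., 103.]), np.float64(90.0)]
scene blue [103   4   5  27  50] [105.6  16.6] [array([106. ,  16.9]), array([26.3,  2.6]), np.float64(81.5)]
scene blue [ 92   6  13  27 139] [98.8 18.3] [array([98.4, 18.7]), array([27.6,  8.2]), np.float64(77.5)]
scene blue [109   6  17  26 230] [114.4  21.7] [array([117. ,  18.5]), array([16., 25.]), np.float64(0.0)]
scene blue [ 553   41   86   63 3574] [596.3  73.3] [array([595.8,  73. ]), array([87.7, 55.7]), np.float64(29.1)]
scene blue [223 121   8   9  37] [226.9 125.3] [array([227. , 125.4]), array([4.1, 9.3]), np.float64(39.8)]
scene blue [266 190   7   8  32] [269.7 194.1] [array([269.8, 194. ]), array([4.2, 8. ]), np.float64(33.7)]
scene blue [ 263  196   66   38 1647] [297.8 215.5] [array([295.6, 213.6]), array([62.3
[... 4470 characters left out ...]
196.4]), array([ 9.1, 38.9]), np.float64(84.6)]
top white [376 190  30  36 822] [392.8 208.1] [array([390.5, 207.5]), array([35., 29.]), np.float64(90.0)]
top white [516 201  60  29 771] [540.1 221.3] [array([545.5, 215. ]), array([28., 59.]), np.float64(90.0)]
top white [535 201   9   8  51] [538.7 203.7] [array([539. , 204.5]), array([7., 8.]), np.float64(90.0)]
top white [566 201   9   8  59] [570.1 204.1] [array([570. , 204.5]), array([7., 8.]), np.float64(90.0)]
top white [  180   287   114    96 10341] [235.3 334.4] [array([236.5, 334. ]), array([112.8,  95. ]), np.float64(0.5)]
top green [222 165  28  37 567] [236.2 183.7] [array([235.7, 183.3]), array([34.8, 24.5]), np.float64(84.3)]
```

View pics/c0.png

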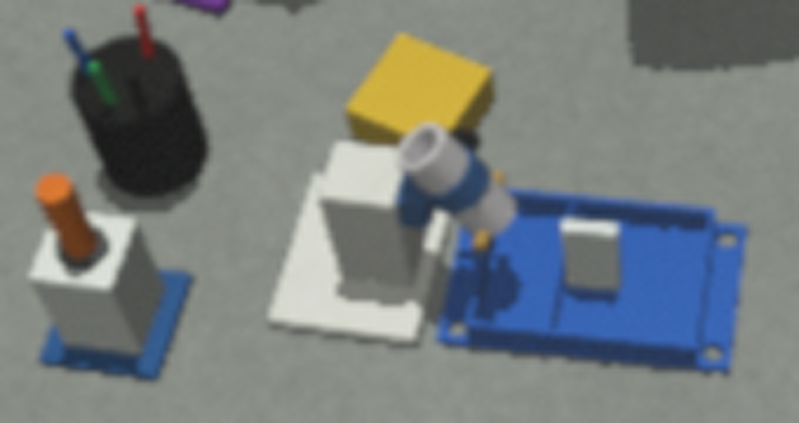

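View pics/c1.png

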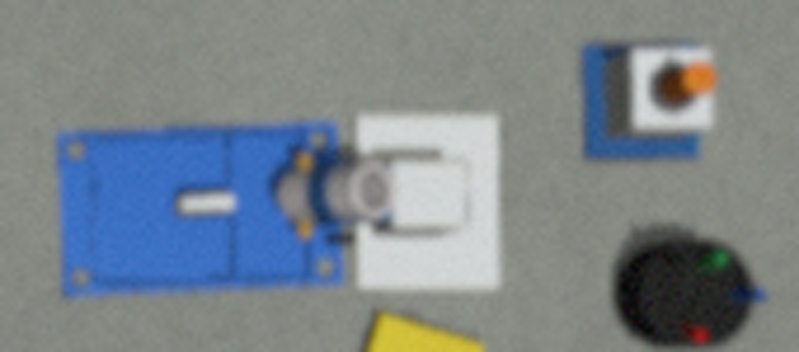

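Crops confirm it: the white stand has an aluminium tube with a blue clamp, with the rim at scene (260,187) / top (379,205). The rod handle top is at scene (182,195) / top (449,181). Next are precise measurements.

Run:
```python
from h import *
import pickle
a,b=pickle.load(open('p0.pkl','rb'))
def tile(s,u,v,k,w=266,h=298):
    M=np.float32([[k,0,w/2-k*u],[0,k,h/2-k*v]])
    t=cv2.warpAffine(s['image'],M,(w,h),flags=cv2.INTER_CUBIC)
    for x in range(0,w,int(k*5)): pass
    # ticks every 5 px
    for p in range(int(u-w/2/k)//5*5,int(u+w/2/k)+5,5):
        X=int(k*(p-u)+w/2); cv2.line(t,(X,0),(X,6 if p%10 else 12),(0,0,255),1)
    for p in range(int(v-h/2/k)//5*5,int(v+h/2/k)+5,5):
        Y=int(k*(p-v)+h/2); cv2.line(t,(0,Y),(6 if p%10 else 12,Y),(0,0,255),1)
    return t
top=[tile(a,262,190,10),tile(a,186,205,8),tile(a,406,250,3.8)]
bot=[tile(b,379,205,10),tile(b,443,184,8),tile(b,236,184,3.8)]
cv2.imwrite('pics/comp.png',np.vstack([np.hstack(top),np.hstack(bot)]))
def sat_def(s,u,v,R=4):
    hsv=cv2.cvtColor(s['image'],cv2.COLOR_BGR2HSV)[...,1].astype(float)
    u0,v0=int(round(u)),int(round(v))
    for _ in range(3):
        w=hsv[v0-R:v0+R+1,u0-R:u0+R+1]; x=np.clip(np.median(w)-25-w,0,120)
        g=np.mgrid[-R:R+1,-R:R+1]; x=x*(np.hypot(*g)<=R-.9)
        c=u0+(x*g[1]).sum()/x.sum(),v0+(x*g[0]).sum()/x.sum()
        u0,v0=int(round(c[0])),int(round(c[1]))
    return c
B=[sat_def(b,300+x/4.7,165+y/4.7,3) for x,y in((76,150),(319,139),(82,277),(325,267))]
A=[sat_def(a,170+x/4.7,155+y/4.7,3) for x,y in((728,240),(713,352),(459,330))]
for n,s,L in(('top',b,B),('scene',a,A)):
    for p in L: print(n,np.round(p,2),plane(s,*p,5).round(1))
# stand base plate, white mask in top
for s,n in((b,'top'),):
    m=cv2.inRange(cv2.cvtColor(s['image'],cv2.COLOR_BGR2HSV),(0,0,185),(180,40,255))
    for box in((370,185,412,230),(205,145,265,222)):
        q=np.zeros_like(m);q[box[1]:box[3],box[0]:box[2]]=m[box[1]:box[3],box[0]:box[2]]
        c=max(cv2.findContours(q,0,1)[0],key=cv2.contourArea);bx=cv2.boxPoints(cv2.minAreaRect(c))
        print('white',bx.round(1).tolist(),[plane(s,*p,8)[:2].round(1).tolist() for p in bx])
# rod handle top triangulation at z 158
for s,p in((a,(181.2,194.8)),(b,(448.7,181.3))): print('rod',plane(s,*p,158).round(1))
for s,p in((a,(260.4,186.9)),(b,(379.4,205.4))): print('rim',plane(s,*p,147.3).round(1))
```

```text
top [315.79 196.58] [561.   29.2   5. ]
top [367.32 194.64] [ 568.  -137.8    5. ]
top [316.87 223.74] [473.3  25.5   5. ]
top [368.88 221.57] [ 480.7 -142.5    5. ]
scene [324.53 205.67] [471.8  26.6   5. ]
scene [321.21 229.76] [559.5  30.    5. ]
scene [266.99 224.37] [ 567.1 -137.8    5. ]
white [[376.0, 190.0], [405.0, 190.0], [405.0, 225.0], [376.0, 225.0]] [[582.9, -165.7], [583.3, -259.9], [469.9, -258.9], [469.6, -165.1]]
white [[213.10000610351562, 154.1999969482422], [252.60000610351562, 150.1999969482422], [258.8999938964844, 213.39999389648438], [219.39999389648438, 217.39999389648438]] [[697.1, 361.7], [710.7, 234.4], [505.9, 211.9], [492.8, 338.3]]
rod [ 595.5 -359.5  158. ]
rod [ 595.9 -362.   158. ]
rim [ 527.4 -150.8  147.3]
rim [ 524.4 -157.4  147.3]
```

View pics/comp.png

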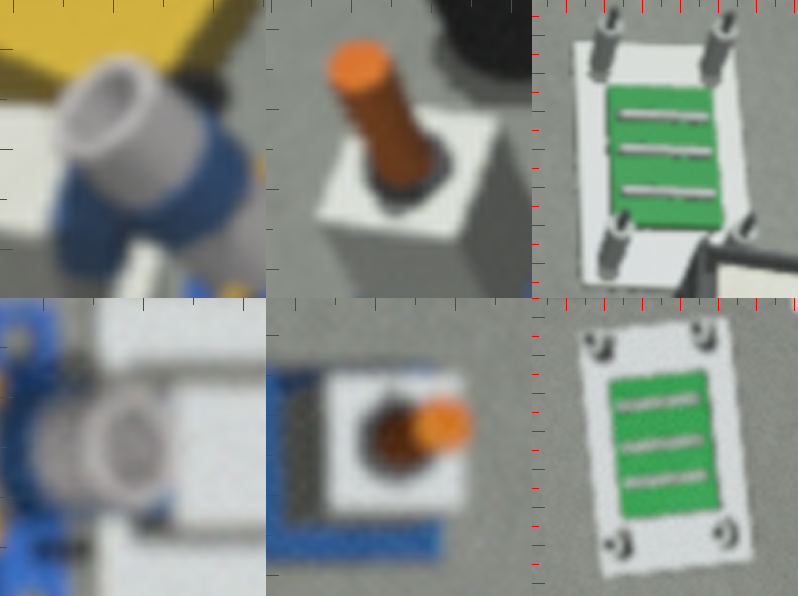

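Composite: rim ellipse centre at scene ≈(259.5,185.4) and top ≈(379.1,204.9). Handle top disc at scene (180.9,194.6) and top (448.5,181.2). All four rack posts are visible in both views.

```bash
cat >> h.py <<'E'
def tri(prs):
    A=0;B=0
    for s,p in prs:
        o,d=ray(s,*p);d=d/np.linalg.norm(d);M=np.eye(3)-np.outer(d,d);A=A+M;B=B+M@o
    return np.linalg.solve(A,B)
E
python3 - <<'E'
from h import *
import pickle
a,b=pickle.load(open('p0.pkl','rb'))
for n,z,p,q in(('rod',158,(180.9,194.6),(448.5,181.2)),('rim',147.3,(259.5,185.4),(379.1,204.9))):
    print(n,plane(a,*p,z).round(1),plane(b,*q,z).round(1),tri([(a,p),(b,q)]).round(1))
# stand base edges in top view: 50% crossings
g=b['image'].min(axis=2).astype(float)
def cross(line,x0,rise):
    for i in range(len(line)-1):
        y0,y1=line[i],line[i+1]
        if (y0<165)!=(y1<165): return x0+i+(165-y0)/(y1-y0)
top=[(c,cross(g[183:197,c],183,1)) for c in range(379,404,3)]
bot=[(c,cross(g[218:232,c],218,0)) for c in range(379,404,3)]
rt=[(cross(g[r,398:412],398,0),r) for r in range(193,224,3)]
for n,L in(('x+',top),('x-',bot),('y-',rt)):
    P=np.array([plane(b,*p,8)[:2] for p in L if None not in p])
    i=1 if n[0]=='x' else 0
    print(n,np.polyfit(P[:,i],P[:,1-i],1)[0].round(3),P[:,1-i].mean().round(1),P[:,1-i].round(1))
# rack pins: scene tips z96
for x,y in((616,12),(730,14),(624,215),(752,220)):
    print('pin',plane(a,406+(x-665)/3.8,250+(y-149)/3.8,96).round(1))
for x,y in((600,346),(705,337),(620,547),(726,537)):
    print('sh',plane(b,236+(x-665)/3.8,184+(y-298-149)/3.8,70).round(1))
for n,z,p,q in(('cup',0,(200,180),(446,227)),):
    print(n,plane(a,*p,40).round(),plane(b,*q,60).round())
E
```

```text
rod [ 595.  -360.5  158. ] [ 596.2 -361.4  158. ] [ 595.8 -360.5  159.3]
rim [ 522.7 -154.6  147.3] [ 525.9 -156.6  147.3] [ 525.4 -154.8  151. ]
x+ -0.001 586.9 [586.8 586.7 586.9 587.4 586.5 587.  586.8 587.1 586.8]
x- -0.0 465.4 [465.8 465.3 465.2 465.3 465.4 465.4 465.2 465.3 465.8]
y- 0.004 -262.1 [-262.  -262.3 -262.3 -261.6 -261.9 -261.9 -261.9 -262.3 -262.2 -262.2
 -262.7]
pin [525.9 234.2  96. ]
pin [514.  319.7  96. ]
pin [692.2 251.1  96. ]
pin [681.9 340.   96. ]
sh [677.2 332.2  70. ]
sh [685.  246.4  70. ]
sh [512.3 313.5  70. ]
sh [520.7 227.5  70. ]
cup [ 460. -377.   40.] [ 463. -378.   60.]
```

>>> move_arm --motion "4 2 0 0 0 -6; 8 4 0 0 0 -12; 11.5 6 0 0 0 -17.2; 15.2 7.8 0 0 0 -17.2; 18.9 9.6 0 0 0 -17.2; 22.6 11.5 0 0 0 -17.2; 26.3 13.4 0 0 0 -17.2; 30 15.2 0 0 0 -17.2; 33.7 17.1 0 0 0 -17.2; 37.4 19 0 0 0 -17.2" --fingers 5.5

```text
time: 0.93
tool_pos: [550.7, -382.9, 230.7]
tcp_rot: [-90.0, -0.0, -180.0]
ft_force: [0.5, -1.3, 0.6]
finger_gap: 54.6
```

>>> move_arm --motion "3 1.6 0 0 0 0; 4.4 2.2 -0.5 0 0 0; 4.4 2.2 -4 0 0 0; 4.4 2.2 -7 0 0 0; 4.4 2.2 -7 0 0 0; 4.4 2.2 -7 0 0 0"

```text
time: 1.43
tool_pos: [591.4, -361.0, 158.1]
tcp_rot: [-90.2, -0.3, -180.0]
ft_force: [-0.1, -1.3, 0.6]
finger_gap: 55.0
```

Run:
```python
from h import *
s=snap('scene'); t=snap('top')
st=readout.sense();print(st['tool_pos'],st['tcp_rot'],st['qd'],st['time'])
def tile(s,u,v,k,w=400,h=400):
    return cv2.warpAffine(s['image'],np.float32([[k,0,w/2-k*u],[0,k,h/2-k*v]]),(w,h),flags=2)
cv2.imwrite('pics/g1.png',np.hstack([tile(s,186,195,6),tile(t,445,184,6)]))
```

```text
[ 593.62162912 -363.01807817  163.2093797 ] [-8.99430145e+01  8.12772491e-02 -1.79988273e+02] [-0.17291893 -1.36944318 -1.42259204  0.03665292 -0.28501265 -0.08631069] 1.5333
```

View pics/g1.png

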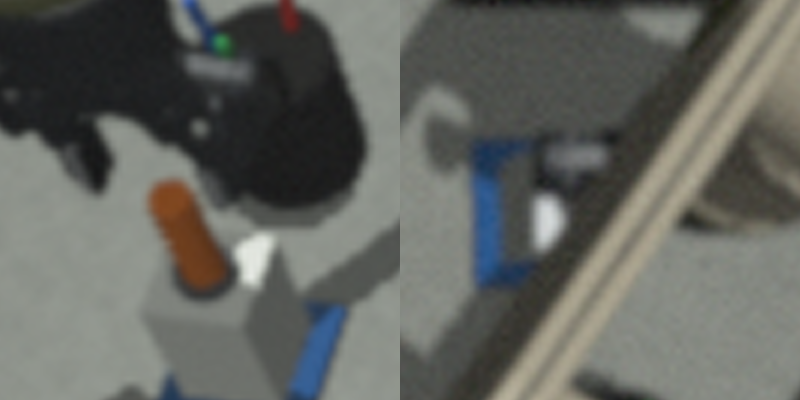

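The scene crop shows the jaws straddling the handle (handle top near (170,195) of the left tile, fingertips at about (90,180) and (225,195)). I descend and let it settle.

>>> move_arm --motion "0 0 -2 0 0 0; 0 0 -4 0 0 0; 0 0 -5.3 0 0 0; 0 0 -5.3 0 0 0; 0 0 -5.3 0 0 0; 0 0 -5.3 0 0 0; 0 0 -5.3 0 0 0; 0 0 -5.3 0 0 0"

```text
time: 2.2
tool_pos: [594.1, -363.0, 110.2]
tcp_rot: [-89.9, 0.1, -180.0]
ft_force: [0.1, 0.2, -0.3]
finger_gap: 55.4
```

>>> move_arm --motion "0 0 0 0 0 0; 0 0 0 0 0 0; 0 0 0 0 0 0; 0 0 0 0 0 0; 0 0 0 0 0 0; 0 0 0 0 0 0" --fingers 0 --squeeze 70

```text
time: 2.7
tool_pos: [593.5, -362.4, 108.8]
tcp_rot: [-90.0, 0.0, -180.0]
ft_force: [0.4, 0.4, 5.3]
finger_gap: 20.6
```

>>> move_arm --motion "0 0 2 0 0 0; 0 0 5 0 0 0; 0 0 8 0 0 0; 0 0 11 0 0 0; 0 1 14 0 0 0; -1 3 15.5 6 0 0; -2.5 6 15.5 12 0 0; -4 9 15.5 18 0 0; -5.5 11.5 15.5 24 0 0; -7 13.98 15.14 30 0 0"

```text
time: 3.53
tool_pos: [523.1, -221.8, 261.0]
tcp_rot: [-120.2, 0.1, -180.0]
ft_force: [-0.1, 0.7, -2.1]
finger_gap: 20.8
```

>>> move_arm --motion "0 0 0 0 0 0; 0 0 0 0 0 0; 0 0 0 0 0 0; 0 0 0 0 0 0; 0 0 0 0 0 0; 0 0 0 0 0 0; 0 0 0 0 0 0; 0 0 0 0 0 0"

```text
time: 4.2
tool_pos: [523.5, -222.6, 259.9]
tcp_rot: [-120.0, 0.0, -180.0]
ft_force: [-0.4, 0.2, -2.8]
finger_gap: 20.7
```

Run:
```python
from h import *
import pickle
s=snap('scene'); t=snap('top');pickle.dump((s,t),open('p1.pkl','wb'))
st=readout.sense();print(st['tool_pos'],st['tcp_rot'],st['time'],st['ft_force'])
def tile(s,u,v,k,w=400,h=500):
    o=cv2.warpAffine(s['image'],np.float32([[k,0,w/2-k*u],[0,k,h/2-k*v]]),(w,h),flags=2)
    for p in range(0,640,5):
        X=int(k*(p-u)+w/2);Y=int(k*(p-v)+h/2)
        cv2.line(o,(X,0),(X,6 if p%10 else 12),(0,0,255),1);cv2.line(o,(0,Y),(6 if p%10 else 12,Y),(0,0,255),1)
    return o
cv2.imwrite('pics/g2.png',np.hstack([tile(s,255,182,9),tile(t,384,205,9)]))
ax=np.array([0,-.5,.866]);rim=np.array([525.7,-156.5,147.3])
for n,q in(('s',s),('t',t)):
    for l in(0,25,41,60,95,110,):print(n,l,proj(q,rim+l*ax).round(1))
```

```text
[ 523.33620629 -222.54540171  259.7743207 ] [-1.19984471e+02  2.39252735e-02 -1.79958631e+02] 4.3 [-0.15895639 -0.54263035 -2.27996602]
s 0 [258.6 186.2]
s 25 [253.3 181.2]
s 41 [249.9 177.9]
s 60 [245.7 173.9]
s 95 [237.8 166.4]
s 110 [234.3 163.1]
t 0 [379.1 205. ]
t 25 [384.3 204.5]
t 41 [387.8 204.2]
t 60 [392.  203.9]
t 95 [399.9 203.2]
t 110 [403.4 202.9]
```

View pics/g2.png

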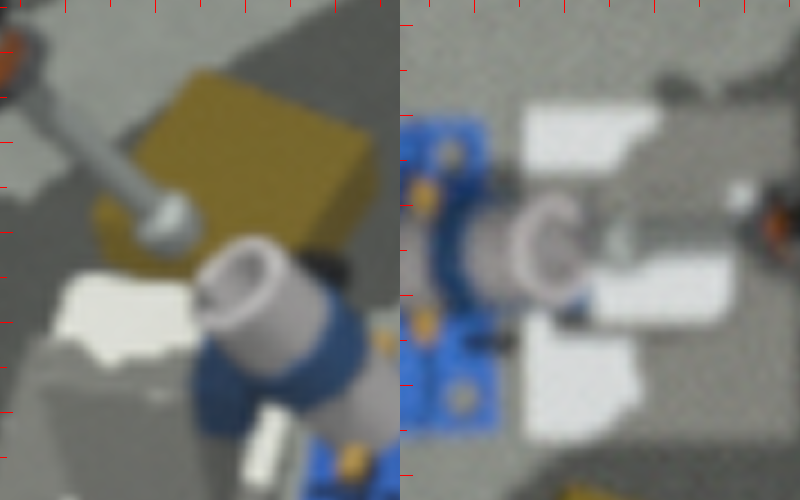

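The head is just up-axis of the rim: scene head (252.8,179.8) against rim ≈(259.4,185.7), top head ≈(386.3,203.6) against rim ≈(378.4,204.8). It's close but may be a millimetre or two off, so I'll bring it nearer and measure at higher zoom.

>>> move_arm --motion "0 0.5 -0.87 0 0 0; 0 0.9 -1.56 0 0 0; 0 0.9 -1.56 0 0 0; 0 0.9 -1.56 0 0 0; 0 0.9 -1.56 0 0 0; 0 0.9 -1.56 0 0 0"

```text
time: 4.8
tool_pos: [523.3, -213.7, 244.3]
tcp_rot: [-120.0, 0.0, -180.0]
ft_force: [-0.5, 0.1, -2.1]
finger_gap: 20.6
```

Run:
```python
from h import *
import pickle
a,b=pickle.load(open('p0.pkl','rb'))
S=[];T=[]
for i in range(3): S.append(snap('scene'));T.append(snap('top'))
s,t=S[0],T[0];s['image']=np.mean([x['image'] for x in S],0).astype(np.uint8);t['image']=np.mean([x['image'] for x in T],0).astype(np.uint8)
pickle.dump((s,t),open('p2.pkl','wb'))
st=readout.sense();print(st['tool_pos'],st['tcp_rot'],st['time'],st['ft_force'])
ax=np.array([0,-.5,.866]);rim=np.array([525.7,-156.5,147.3])
def tile(s,u,v,k,w=400,h=300):
    o=cv2.warpAffine(s['image'],np.float32([[k,0,w/2-k*u],[0,k,h/2-k*v]]),(w,h),flags=2)
    p=[(proj(s,rim+l*ax)-[u,v])*k+[w/2,h/2] for l in (-60,120)]
    cv2.line(o,*[tuple(int(x) for x in q) for q in p],(0,0,255),1)
    c=(proj(s,rim)-[u,v])*k+[w/2,h/2];cv2.circle(o,tuple(int(x) for x in c),3,(0,255,0),1)
    return o
cv2.imwrite('pics/g3.png',np.vstack([np.hstack([tile(s,255,182,13),tile(t,386,205,13)]),np.hstack([tile(a,260,187,13),tile(b,380,205,13)])]))
```

```text
[ 523.31339506 -213.71797072  244.27716985] [-1.19985132e+02  3.54616178e-02 -1.79977394e+02] 5.1 [ 0.02731133 -0.17038177 -1.86335655]
```

View pics/g3.png

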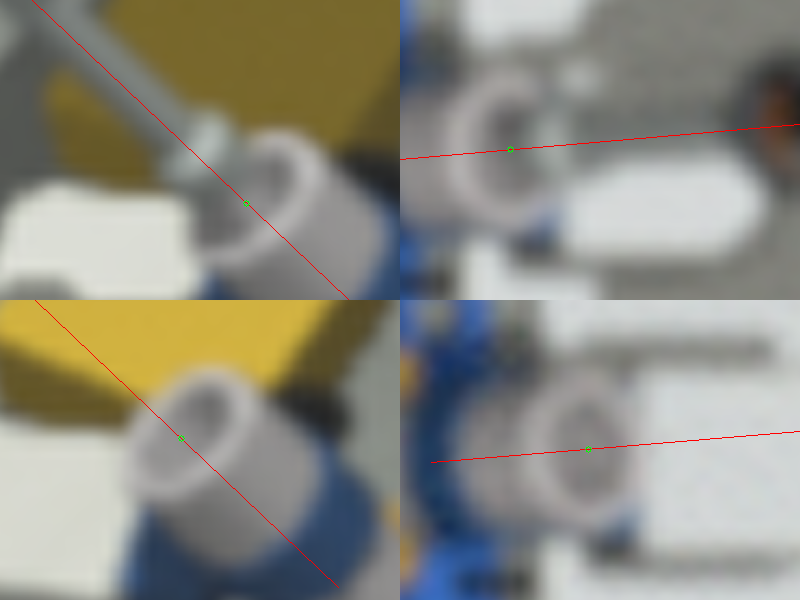

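Run:
```python
from h import *
import pickle
s,t=pickle.load(open('p2.pkl','rb'))
ax=np.array([0,-.5,.866]);rim=np.array([525.7,-156.5,147.3]);ex=np.array([1,0,0]);n=np.cross(ax,ex)
print('n',n)
for nm,q in(('scene',s),('top',t)):
    d=proj(q,rim+50*ax)-proj(q,rim);d/=np.linalg.norm(d);p=np.array([-d[1],d[0]])
    print(nm,'perp',p.round(2),'px/mm x',((proj(q,rim+50*ax+10*ex)-proj(q,rim+50*ax))@p/10).round(3),'n',((proj(q,rim+50*ax+10*n)-proj(q,rim+50*ax))@p/10).round(3))
    off=np.arange(-6,6.1,.5)
    for lo,hi in((8,20),(30,45),(45,60),(60,75)):
        M=[]
        for l in np.linspace(lo,hi,12):
            c=proj(q,rim+l*ax);pts=(c+off[:,None]*p).astype(np.float32)
            M.append(cv2.remap(q['image'],pts[None,:,0],pts[None,:,1],1)[0])
        m=np.mean(M,0);hsv=cv2.cvtColor(m[None].astype(np.uint8),cv2.COLOR_BGR2HSV)[0]
        print(lo,'V',hsv[:,2].tolist());print('   S',hsv[:,1].tolist())
```

```text
n [-0.     0.866  0.5  ]
scene perp [ 0.69 -0.73] px/mm x -0.271 n 0.241
8 V [216, 212, 203, 187, 164, 141, 123, 115, 116, 123, 130, 137, 143, 148, 150, 150, 148, 144, 139, 136, 135, 134, 131, 126, 122]
   S [9, 12, 14, 16, 17, 16, 15, 9, 9, 10, 12, 11, 11, 10, 10, 10, 10, 12, 22, 41, 66, 91, 113, 128, 142]
30 V [103, 102, 101, 101, 102, 103, 104, 102, 100, 99, 104, 111, 119, 124, 126, 124, 121, 120, 119, 120, 120, 120, 119, 119, 119]
   S [136, 150, 154, 154, 155, 151, 140, 115, 77, 41, 17, 9, 11, 10, 12, 23, 48, 89, 126, 149, 162, 164, 163, 163, 163]
45 V [91, 95, 100, 104, 108, 110, 111, 109, 104, 101, 104, 112, 119, 124, 127, 124, 119, 117, 116, 117, 117, 118, 118, 118, 119]
   S [78, 99, 117, 132, 139, 141, 136, 115, 78, 43, 17, 11, 11, 8, 12, 19, 41, 78, 117, 142, 155, 160, 160, 160, 161]
60 V [96, 97, 97, 97, 96, 96, 95, 94, 95, 97, 102, 109, 115, 120, 122, 123, 121, 119, 118, 118, 119, 121, 123, 126, 129]
   S [11, 13, 13, 16, 16, 19, 19, 16, 13, 8, 10, 12, 11, 11, 10, 10, 11, 17, 26, 30, 32, 34, 35, 34, 36]
top perp [0.08 1.  ] px/mm x -0.345 n -0.035
8 V [135, 138, 140, 139
[... 152 characters left out ...]
8, 10, 9, 7, 3, 3, 5, 9, 16, 23, 28, 31]
30 V [136, 138, 139, 138, 134, 128, 123, 117, 114, 113, 113, 116, 120, 126, 136, 151, 168, 185, 199, 208, 213, 215, 215, 216, 216]
   S [11, 9, 9, 9, 11, 10, 12, 11, 9, 9, 7, 7, 6, 8, 6, 5, 6, 7, 6, 6, 5, 4, 2, 4, 4]
45 V [123, 122, 120, 121, 122, 120, 118, 115, 112, 112, 113, 117, 121, 129, 140, 158, 176, 191, 206, 211, 215, 215, 215, 215, 216]
   S [15, 15, 13, 13, 13, 13, 13, 11, 9, 9, 9, 11, 8, 6, 7, 6, 6, 5, 6, 5, 4, 4, 4, 4, 5]
60 V [122, 121, 121, 121, 121, 119, 115, 111, 108, 107, 108, 112, 117, 125, 137, 152, 170, 187, 201, 210, 213, 215, 216, 216, 216]
   S [15, 13, 13, 13, 13, 13, 11, 11, 9, 10, 7, 9, 9, 10, 7, 7, 6, 7, 6, 5, 4, 4, 4, 4, 4]
```

Run:
```python
from h import *
import pickle
a,b=pickle.load(open('p0.pkl','rb'));s,t=pickle.load(open('p2.pkl','rb'))
ax=np.array([0,-.5,.866]);rim=np.array([525.7,-156.5,147.3])
for nm,q in(('scene0',a),('scene2',s),('top0',b),('top2',t)):
    d=proj(q,rim+50*ax)-proj(q,rim);d/=np.linalg.norm(d);p=np.array([-d[1],d[0]])
    off=np.arange(-9,9.1,.5)
    for lo,hi in((-1,1),(-22,-8),(-70,-62)):
        M=[]
        for l in np.linspace(lo,hi,8):
            c=proj(q,rim+l*ax);pts=(c+off[:,None]*p).astype(np.float32)
            M.append(cv2.remap(q['image'],pts[None,:,0],pts[None,:,1],1)[0])
        m=np.mean(M,0);hsv=cv2.cvtColor(m[None].astype(np.uint8),cv2.COLOR_BGR2HSV)[0]
        print(nm,lo,'V',hsv[:,2].tolist());print('   S',hsv[:,1].tolist())
```

```text
scene0 -1 V [214, 214, 212, 209, 205, 197, 185, 176, 173, 171, 167, 161, 154, 149, 148, 148, 148, 146, 144, 141, 136, 130, 124, 119, 116, 117, 126, 141, 160, 174, 184, 190, 195, 201, 205, 207, 209]
   S [12, 12, 12, 12, 11, 10, 8, 4, 3, 3, 3, 5, 3, 3, 3, 3, 3, 2, 4, 5, 4, 2, 2, 4, 4, 4, 4, 5, 14, 22, 42, 78, 119, 152, 169, 175, 176]
scene0 -22 V [115, 107, 101, 97, 94, 92, 92, 95, 100, 106, 114, 119, 124, 127, 131, 136, 140, 143, 146, 149, 150, 151, 152, 152, 152, 152, 152, 152, 149, 143, 130, 112, 92, 75, 67, 66, 69]
   S [80, 86, 93, 95, 95, 83, 58, 30, 10, 0, 4, 2, 4, 2, 2, 4, 4, 4, 3, 3, 3, 3, 3, 3, 5, 5, 3, 5, 3, 4, 4, 7, 17, 37, 61, 81, 96]
scene0 -70 V [133, 138, 143, 147, 149, 147, 138, 124, 112, 106, 104, 106, 107, 107, 107, 108, 109, 112, 116, 121, 125, 129, 131, 131, 132, 134, 134, 135, 136, 134, 131, 129, 129, 132, 133, 134, 137]
   S [15, 26, 39, 57, 74, 83, 78, 56, 30, 12, 2, 2, 2, 2, 0, 2, 2, 7, 7, 6, 4, 4, 4, 2, 0, 2, 2, 2, 4, 6, 14, 24, 32, 35, 29, 21, 17]
scene2 -1 V [213, 215, 216, 214, 211, 201, 183, 165, 148, 132, 116, 110, 107, 105, 108, 114, 120, 128, 134, 136,
[... 2132 characters left out ...]
2, 3, 7, 12, 17, 24, 18, 9, 4, 5]
top2 -22 V [136, 126, 118, 111, 107, 107, 110, 118, 128, 138, 147, 152, 155, 155, 155, 155, 155, 155, 156, 157, 158, 159, 159, 160, 159, 157, 154, 147, 142, 138, 140, 149, 160, 173, 185, 190, 194]
   S [6, 6, 6, 7, 7, 5, 2, 2, 2, 4, 7, 5, 7, 7, 7, 7, 7, 5, 7, 5, 5, 5, 5, 6, 6, 5, 5, 3, 2, 7, 13, 10, 10, 6, 6, 5, 5]
top2 -70 V [118, 111, 121, 125, 128, 121, 113, 100, 87, 85, 88, 91, 94, 96, 99, 100, 101, 100, 100, 100, 100, 100, 100, 100, 99, 99, 98, 96, 95, 99, 105, 116, 128, 142, 155, 164, 172]
   S [41, 21, 70, 90, 106, 97, 83, 54, 18, 21, 52, 73, 87, 98, 108, 110, 114, 112, 115, 112, 110, 107, 102, 92, 82, 70, 55, 37, 21, 18, 22, 40, 60, 83, 99, 120, 136]
```

Numerically, the rod and tube axes agree to about 0.5 mm (scene rod +0.2 px against tube +0.37 px; top ≈-0.2 against 0). I insert gently.

>>> move_arm --motion "-0.05 0.2 -0.35 0 0 0; -0.05 0.4 -0.69 0 0 0; -0.05 0.6 -1.04 0 0 0; -0.05 0.8 -1.39 0 0 0; -0.05 0.8 -1.39 0 0 0; -0.05 0.8 -1.39 0 0 0"

```text
time: 5.6
tool_pos: [522.5, -205.2, 229.8]
tcp_rot: [-120.0, -0.0, -180.0]
ft_force: [0.1, -0.4, -1.2]
finger_gap: 20.5
```

>>> move_arm --motion "0 0.4 -0.69 0 0 0; 0 0.8 -1.39 0 0 0; 0 1.2 -2.08 0 0 0; 0 1.5 -2.6 0 0 0; 0 1.5 -2.6 0 0 0; 0 1.5 -2.6 0 0 0"

```text
time: 6.1
tool_pos: [522.4, -190.0, 203.6]
tcp_rot: [-120.0, -0.0, -179.9]
ft_force: [0.6, 0.4, -1.2]
finger_gap: 20.5
```

>>> move_arm --motion "0 0.4 -0.69 0 0 0; 0 0.8 -1.39 0 0 0; 0 1.1 -1.91 0 0 0; 0 1.4 -2.42 0 0 0; 0 1.7 -2.94 0 0 0; 0 1.9 -3.29 0 0 0; 0 2 -3.46 0 0 0; 0 2 -3.46 0 0 0; 0 2 -3.46 0 0 0"

```text
time: 6.85
tool_pos: [522.5, -170.2, 169.2]
tcp_rot: [-120.0, -0.0, -180.0]
ft_force: [0.2, 0.4, -3.3]
finger_gap: 20.4
```

>>> move_arm --motion "0 0.1 -0.17 0 0 0; 0 0.2 -0.35 0 0 0; 0 0.25 -0.43 0 0 0; 0 0.25 -0.43 0 0 0; 0 0.25 -0.43 0 0 0"

```text
time: 7.27
tool_pos: [522.7, -168.0, 165.2]
tcp_rot: [-120.0, 0.0, -180.0]
ft_force: [-0.1, -0.7, -1.5]
finger_gap: 20.6
```

>>> move_arm --motion "0 0.1 -0.17 0 0 0; 0 0.15 -0.26 0 0 0; 0 0.2 -0.35 0 0 0; 0 0.2 -0.35 0 0 0; 0 0.2 -0.35 0 0 0"

```text
time: 7.68
tool_pos: [522.9, -166.7, 162.8]
tcp_rot: [-119.9, 0.1, -180.0]
ft_force: [-2.4, -2.4, 6.0]
finger_gap: 20.9
```

Run:
```python
from h import *
st=readout.sense();print(st['tool_pos'],st['time'],st['ft_force'])
s=snap('scene'); t=snap('top')
def tile(s,u,v,k,w=400,h=400):
    return cv2.warpAffine(s['image'],np.float32([[k,0,w/2-k*u],[0,k,h/2-k*v]]),(w,h),flags=2)
cv2.imwrite('pics/g4.png',np.hstack([tile(s,272,195,7),tile(t,365,205,7)]))
```

```text
[ 522.93401346 -166.67409595  162.83498691] 7.6833 [-2.39968538 -2.44834691  5.99348377]
```

View pics/g4.png

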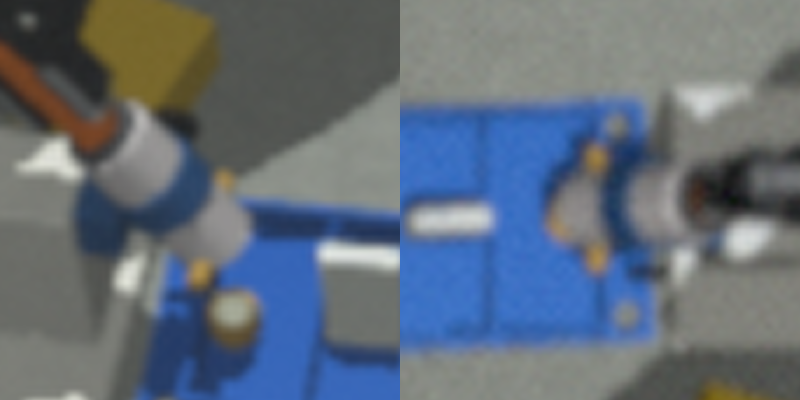

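The rod collar is on the rim (scene tile (110,140)), the contact force has risen to about 7 N, and the brass cell lies in the tray (scene tile (235,315)). I press 1 mm more, then release and withdraw along the axis.

>>> move_arm --motion "0 0.05 -0.09 0 0 0; 0 0.05 -0.09 0 0 0; 0 0.05 -0.09 0 0 0"

```text
time: 8.03
tool_pos: [523.0, -166.6, 162.8]
tcp_rot: [-119.9, 0.1, -180.0]
ft_force: [-4.3, -3.8, 10.4]
finger_gap: 20.5
```

>>> move_arm --motion "0 0 0 0 0 0; 0 0 0 0 0 0; 0 0 0 0 0 0; 0 0 0 0 0 0; 0 -0.5 0.87 0 0 0; 0 -1.5 2.6 0 0 0; 0 -3 5.2 0 0 0; 0 -4.5 7.79 0 0 0; 0 -5 8.66 0 0 0" --fingers 5

```text
time: 8.78
tool_pos: [523.7, -218.2, 252.1]
tcp_rot: [-119.8, 0.3, 180.0]
ft_force: [0.9, -0.2, 1.6]
finger_gap: 49.9
```

>>> move_arm --motion "0 -0.5 1.5 0 0 0; 0 0 2.5 -6 0 0; 0 2 3.3 -12 0 0; -0.2 5 3.3 -18 0 0; -0.3 8 3.3 -24 0 0; -0.4 11 3.3 -30 0 0; -0.43 14 3.3 -30 0 0; -0.43 15.78 3.3 -30 0 0; -0.43 15.78 3.3 -30 0 0"

```text
time: 9.53
tool_pos: [518.3, -53.5, 281.0]
tcp_rot: [-90.1, 0.0, -179.7]
ft_force: [0.5, 0.5, -1.0]
finger_gap: 49.6
```

>>> move_arm --motion "0 0 0 0 0 7; 0 0 0 0 0 14; 0 0 0 0 0 21; 0 0 0 0 0 28; 0 0 0 0 0 35; 0 0 0 0 0 42; 0 0 0 0 0 49; 0 0 0 0 0 56; 0 0 0 0 0 63; 0 0 0 0 0 70"

```text
time: 10.37
tool_pos: [518.3, -58.7, 280.2]
tcp_rot: [-90.0, -0.0, -109.7]
ft_force: [0.2, -0.0, -0.5]
finger_gap: 50.2
```

>>> move_arm --motion "0 0 -3 0 0 7; 0 0 -6 0 0 14; 0 0 -9 0 0 21; 0 0 -12 0 0 22.5; 0 0 -15 0 0 22.5; 0 0 -17 0 0 22.5; 0 0 -17 0 0 22.5; 0 0 -17 0 0 22.5"

```text
time: 11.03
tool_pos: [517.3, -58.2, 109.5]
tcp_rot: [-90.2, 0.0, -87.5]
ft_force: [-0.1, -0.2, 1.5]
finger_gap: 50.1
```

Run:
```python
from h import *
import pickle
s=snap('scene'); t=snap('top');pickle.dump((s,t),open('p3.pkl','wb'))
st=readout.sense();print(st['tool_pos'],st['tcp_rot'],st['time'],st['ft_force'],st['joint_pos'].round(1))
def tile(s,u,v,k,w=400,h=400):
    return cv2.warpAffine(s['image'],np.float32([[k,0,w/2-k*u],[0,k,h/2-k*v]]),(w,h),flags=2)
cv2.imwrite('pics/g5.png',np.hstack([tile(s,280,200,5),tile(t,355,205,5)]))
print(proj(s,(521,-56.5,103)),proj(s,(520,-56,75)))
```

```text
[519.62706799 -58.44103922 112.36254974] [-8.98688399e+01 -3.59622501e-02 -8.74955112e+01] 11.1333 [ 0.29228426 -0.65270041 -0.21989811] [-12.    0.6 105.2  -0.   74.1 -14.5]
[294.13473568 197.95485645] [294.85561399 202.8769931 ]
```

View pics/g5.png

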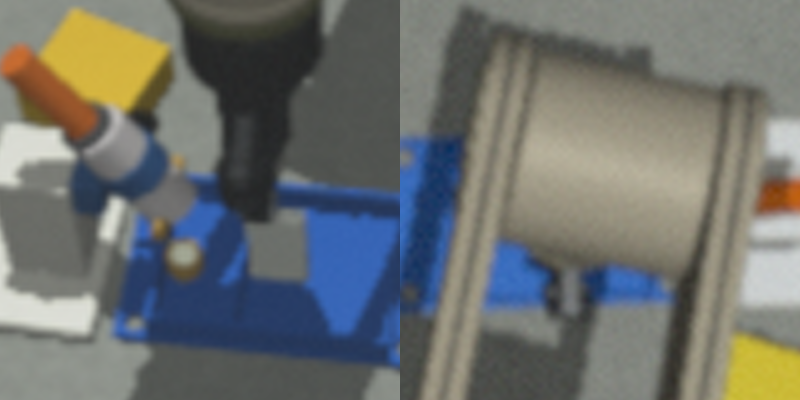

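The rod is standing in the tube and the cell is in the tray. The jaws are over the fin, about 3–5 mm towards -y (finger at tile (260,210), fin top at (279,214)). I correct by +3 mm, descend and grip.

>>> move_arm --motion "0 0.3 -2 0 0 0; 0 0.3 -4.5 0 0 0; 0 0.3 -6.5 0 0 0; 0 0.3 -7 0 0 0; 0 0.3 -7 0 0 0; 0 0.3 -7 0 0 0; 0 0.3 -7 0 0 0"

```text
time: 11.72
tool_pos: [520.3, -55.2, 42.9]
tcp_rot: [-89.8, -0.1, -87.5]
ft_force: [-0.8, -0.3, -0.5]
finger_gap: 50.1
```

>>> move_arm --motion "0 0 0 0 0 0; 0 0 0 0 0 0; 0 0 0 0 0 0; 0 0 0 0 0 0; 0 0 0 0 0 0; 0 0 0 0 0 0" --fingers 0 --squeeze 80

```text
time: 12.22
tool_pos: [519.2, -54.9, 41.4]
tcp_rot: [-89.9, -0.0, -87.5]
ft_force: [-0.5, 0.3, 5.9]
finger_gap: 9.0
```

>>> move_arm --motion "0 0 0.4 0 0 0; 0 0 0.8 0 0 0; 0 0 0.8 0 0 0; -0.05 1 0.8 0 0 0; -0.1 2.5 0.8 0 0 0; -0.2 4.5 0.8 0 0 0; -0.3 6.5 0.8 0 0 0; -0.4 8.5 0.8 0 0 0; -0.4 9.5 0.8 0 0 0; -0.4 9.5 0.8 0 0 0"

```text
time: 13.05
tool_pos: [513.8, 42.5, 48.0]
tcp_rot: [-90.0, 0.0, -87.3]
ft_force: [-0.4, -0.4, -2.9]
finger_gap: 8.9
```

>>> move_arm --motion "0 0.2 1 0 0 0; 0 0.4 3 0 0 0; 0 0.6 5.5 0 0 0; 0 0.8 8 0 0 0; 0 1 10.5 0 0 0; 0 1 12.5 0 0 0; 0 1 13 0 0 0; 0 1 13 0 0 0"

```text
time: 13.72
tool_pos: [516.0, 49.5, 181.0]
tcp_rot: [-89.7, -0.0, -87.5]
ft_force: [-0.5, -0.3, -3.3]
finger_gap: 9.1
```

```bash
cat > rack.py <<'E'
from h import *
import pickle
from scipy.ndimage import map_coordinates
a,b=pickle.load(open('p0.pkl','rb'))
c0=np.array([601.6,286.5]);th=np.radians(6.5);Y=np.array([np.cos(th),np.sin(th)]);X=np.array([Y[1],-Y[0]])
def edge(q,z,mid,nrm,along,half):
    g=q['image'].min(axis=2).astype(float);P=[]
    for l in np.linspace(-half,half,41):
        ds=np.arange(-14,14.1,.5);pts=np.array([proj(q,[*(mid+l*along+d*nrm),z]) for d in ds])
        v=map_coordinates(g,[pts[:,1],pts[:,0]],order=1)
        i=[k for k in range(len(v)-1) if v[k]>=165>v[k+1]]
        if i: k=i[-1];P.append((l,ds[k]+.5*(v[k]-165)/(v[k]-v[k+1])))
    P=np.array(P);
    for _ in range(3):
        f=np.polyfit(P[:,0],P[:,1],1);r_=abs(P[:,1]-np.polyval(f,P[:,0]));P=P[r_<max(1,2*np.median(r_))]
    return f,len(P)
for z in (6,10):
  for nm,q in(('top',b),('scene',a)):
    R={}
    for k,(m,nn,al,h) in {'y+':(c0+105*Y,Y,X,50),'y-':(c0-105*Y,-Y,X,50),'x+':(c0+65*X,X,Y,90),'x-':(c0-65*X,-X,Y,90)}.items():
        R[k]=edge(q,z,m,nn,al,h)
    print(z,nm,{k:(v[0].round(3).tolist(),v[1]) for k,v in R.items()})
    dy=(R['y+'][0][1]-R['y-'][0][1])/2;dx=(R['x+'][0][1]-R['x-'][0][1])/2
    print('  centre',(c0+dy*Y+dx*X).round(1),'dx,dy',dx.round(2),dy.round(2))
E
python3 rack.py
```

```text
6 top {'y+': ([-0.001, 0.396], 26), 'y-': ([-0.004, -0.382], 39), 'x+': ([0.002, -0.948], 41), 'x-': ([-0.0, 0.354], 37)}
  centre [601.9 287.2] dx,dy -0.65 0.39
6 scene {'y+': ([-0.025, -3.264], 22), 'y-': ([-0.021, 3.117], 22), 'x+': ([-0.001, -1.114], 41), 'x-': ([-0.003, 0.803], 26)}
  centre [598.3 287.1] dx,dy -0.96 -3.19
10 top {'y+': ([0.0, -0.31], 23), 'y-': ([-0.004, -0.167], 39), 'x+': ([0.002, -0.591], 41), 'x-': ([-0.001, -0.279], 37)}
  centre [601.5 286.6] dx,dy -0.16 -0.07
10 scene {'y+': ([-0.022, -1.675], 22), 'y-': ([-0.023, 0.728], 23), 'x+': ([-0.001, -0.569], 41), 'x-': ([-0.003, -0.2], 24)}
  centre [600.4 286.5] dx,dy -0.18 -1.2
```

Rack: both views agree at about (601.3, 286.4) with its y axis 6.5° from world x. I carry the tray over it with a −86° turn.

>>> move_arm --motion "0.4 1.2 0 0 0 -3; 1 3 0 0 0 -8; 1.7 5 0 0 0 -14; 2.4 7 0 0 0 -20; 3.1 9 0 0 0 -26; 3.8 11 0 0 0 -32; 4.5 13 0 0 0 -38; 5.2 15 0 0 0 -44; 5.8 16.8 0 0 0 -50; 6.5 18.4 0 0 0 -56"

```text
time: 14.55
tool_pos: [578.5, 234.7, 175.7]
tcp_rot: [-90.1, -0.2, -143.8]
ft_force: [-0.1, -0.7, -4.2]
finger_gap: 9.0
```

>>> move_arm --motion "0.6 1.4 0 0 0 -6; 1.2 2.7 0 0 0 -12; 1.7 3.9 0 0 0 -18; 2.1 4.8 0 0 0 -24; 2.19 5.03 0 0 0 -29; 2.19 5.03 0 0 0 -30; 2.19 5.03 0 0 0 -30; 2.19 5.03 0 0 0 -30; 2.19 5.03 0 0 0 -30; 2.19 5.03 0 0 0 -30"

```text
time: 15.38
tool_pos: [601.2, 284.0, 178.2]
tcp_rot: [-90.0, -0.0, -173.4]
ft_force: [0.1, 0.3, -3.8]
finger_gap: 9.1
```

Run:
```python
from h import *
import pickle
s=snap('scene'); t=snap('top');pickle.dump((s,t),open('p4.pkl','wb'))
st=readout.sense();print(st['tool_pos'],st['tcp_rot'],st['time'],st['ft_force'],st['joint_pos'].round(1))
def tile(s,u,v,k,w=400,h=500):
    o=cv2.warpAffine(s['image'],np.float32([[k,0,w/2-k*u],[0,k,h/2-k*v]]),(w,h),flags=2)
    for p in range(0,640,5):
        X=int(k*(p-u)+w/2);Y=int(k*(p-v)+h/2)
        cv2.line(o,(X,0),(X,6 if p%10 else 12),(0,0,255),1);cv2.line(o,(0,Y),(6 if p%10 else 12,Y),(0,0,255),1)
    return o
cv2.imwrite('pics/g6.png',np.hstack([tile(s,408,235,5),tile(t,236,184,5)]))
```

```text
[601.34317327 284.22962708 178.57085085] [-9.00034124e+01  6.25026945e-03 -1.73441478e+02] 15.4833 [ 0.26525582 -0.07716056 -3.45012248] [ 20.9  19.   77.5   0.   83.5 104.3]
```

View pics/g6.png

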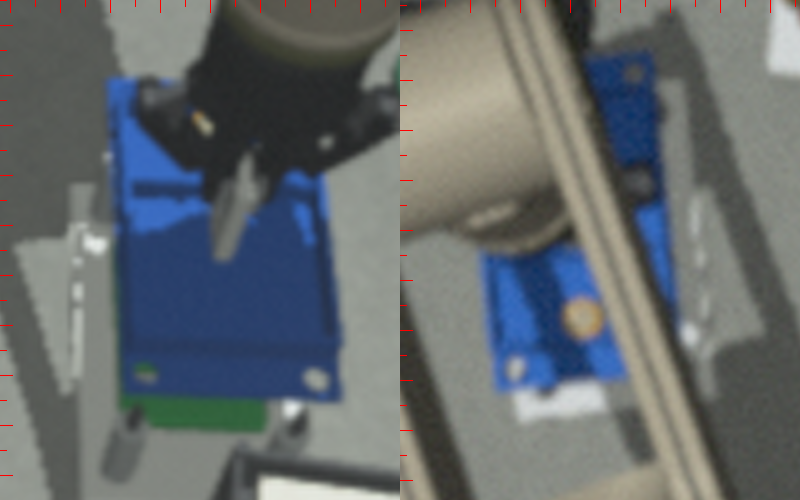

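The tray hangs over the rack with the cell in it (top tile (583,318)). Holes are visible at scene (397.2,259.6) and (431.2,260.6), top (242.6,148.6) and (219,207.6). I triangulate those next.

```bash
cat > tray.py <<'E'
from h import *
def cen(s,u,v,R=3):
    S=cv2.cvtColor(s['image'],cv2.COLOR_BGR2HSV)[...,1].astype(float)
    for _ in range(3):
        u0,v0=int(round(u)),int(round(v));w=S[v0-R:v0+R+1,u0-R:u0+R+1]
        g=np.mgrid[-R:R+1,-R:R+1];x=np.clip(np.percentile(w,75)-30-w,0,130)*(np.hypot(*g)<=R+.3)
        u,v=u0+(x*g[1]).sum()/x.sum(),v0+(x*g[0]).sum()/x.sum()
    return u,v
def report(s,t,sc,tp,zh,c=(601.3,286.4),yaw=6.5):
    Y=np.array([np.cos(np.radians(yaw)),np.sin(np.radians(yaw))]);X=np.array([Y[1],-Y[0]])
    for n,q,L in(('scene',s,sc),('top',t,tp)):
        for (sx,sy),p in L.items():
            p=cen(q,*p);w=plane(q,*p,zh)[:2];e=np.array(c)+44*sx*X+84*sy*Y
            print(n,sx,sy,np.round(p,2),w.round(1),'minus post',(w-e).round(1))
E
python3 - <<'E'
from tray import *
import pickle
s,t=pickle.load(open('p4.pkl','rb'))
# rack +y ~ world +x ; rack +x ~ world -y
sc={(1,1):(397.2,259.6),(-1,1):(431.2,260.6)};tp={(1,1):(242.6,148.6),(-1,-1):(219,207.6)}
print(tri([(s,cen(s,397.2,259.6)),(t,cen(t,242.6,148.6))]).round(1))
for z in(141,145):print(z);report(s,t,sc,tp,z)
E
```

```text
[693.  249.3 142.3]
141
scene 1 1 [397.18 260.07] [692.3 249.7] minus post [ 2.6 -2.5]
scene -1 1 [431.25 260.88] [680.8 336.6] minus post [ 1. -3.]
top 1 1 [242.74 148.59] [693.2 249.3] minus post [ 3.5 -2.9]
top -1 -1 [218.98 207.86] [515.9 317.3] minus post [ 3.1 -3.3]
145
scene 1 1 [397.18 260.07] [694.3 249.2] minus post [ 4.6 -3. ]
scene -1 1 [431.25 260.88] [682.8 335.8] minus post [ 3.  -3.8]
top 1 1 [242.74 148.59] [692.5 248.8] minus post [ 2.8 -3.4]
top -1 -1 [218.98 207.86] [515.7 316.6] minus post [ 2.8 -4. ]
```

Offset from the posts is about (+2 to +3, −3) mm. I correct by (−2, +3) and lower to just above the pins, then go on with force checks.

>>> move_arm --motion "-0.2 0.3 -1 0 0 0; -0.2 0.3 -2 0 0 0; -0.2 0.3 -3 0 0 0; -0.2 0.3 -3.8 0 0 0; -0.2 0.3 -3.8 0 0 0; -0.2 0.3 -3.8 0 0 0; -0.2 0.3 -3.8 0 0 0; -0.2 0.3 -3.8 0 0 0"

```text
time: 16.15
tool_pos: [599.8, 287.7, 141.3]
tcp_rot: [-90.0, 0.1, -173.5]
ft_force: [0.4, 0.5, -3.7]
finger_gap: 9.1
```

Run:
```python
from tray import *
import pickle
s=snap('scene'); t=snap('top');pickle.dump((s,t),open('p5.pkl','wb'))
st=readout.sense();print(st['tool_pos'],st['tcp_rot'],st['time'],st['ft_force'])
for (p,k) in (((690.8,248.9),'1,1'),((680.9,336.3),'-1,1')): print(k,proj(s,(*p,100)).round(1),proj(s,(*p,105)).round(1))
o=[]
for p in((689.7,252.2),(679.8,339.6)):
    u,v=proj(s,(*p,103));k=22;o.append(cv2.warpAffine(s['image'],np.float32([[k,0,200-k*u],[0,k,200-k*v]]),(400,400),flags=2))
    print(u,v)
p=(692,250);u,v=proj(t,(*p,103));print(u,v);k=22
o2=[cv2.warpAffine(t['image'],np.float32([[k,0,200-k*U],[0,k,100-k*V]]),(400,200),flags=2) for U,V in((u,v),proj(t,(512.7,320,103)))]
cv2.imwrite('pics/g7.png',np.vstack([np.hstack(o),np.hstack(o2)]))
```

```text
[599.83667125 287.6884891  141.34696024] [-9.00201116e+01  7.70824658e-02 -1.73465970e+02] 16.25 [ 0.90675946 -0.48317642 -2.61783358]
1,1 [394.6 266.1] [394.9 265.3]
-1,1 [427.8 267.5] [428.2 266.7]
396.072053046374 265.4692496419565
429.3055893457197 266.83869693853
244.0895371840527 151.0875258798763
```

View pics/g7.png

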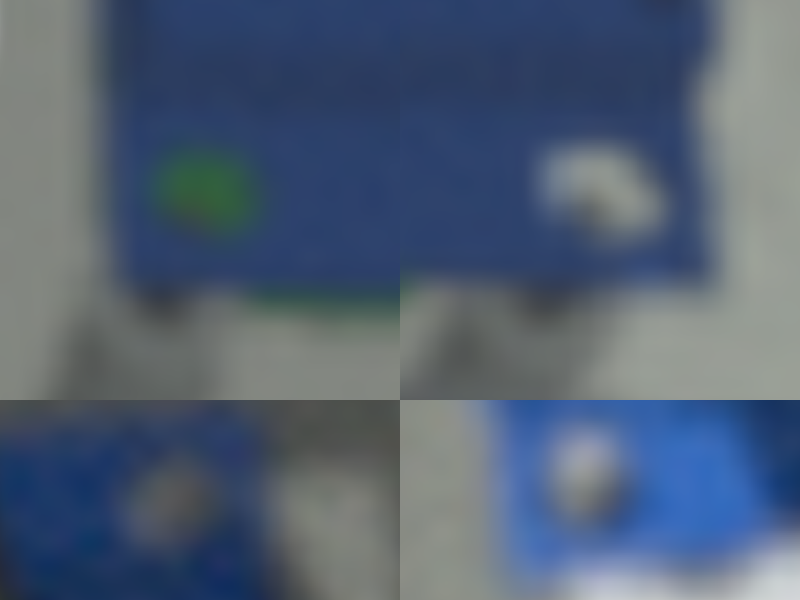

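The pin tips show inside the holes in both views: scene tiles (195,215) and (600,205), top tiles (190,500) and (605,485). They're within 1–2 mm of centred, so I lower gently.

>>> move_arm --motion "-0.05 0.03 -0.3 0 0 0; -0.05 0.03 -0.6 0 0 0; -0.05 0.03 -0.9 0 0 0; -0.05 0.03 -1.2 0 0 0; -0.05 0.03 -1.2 0 0 0; -0.05 0.03 -1.2 0 0 0"

```text
time: 16.75
tool_pos: [598.5, 287.7, 127.9]
tcp_rot: [-90.0, -0.1, -173.5]
ft_force: [0.0, -0.2, -3.1]
finger_gap: 9.2
```

>>> move_arm --motion "0 0 -0.3 0 0 0; 0 0 -0.7 0 0 0; 0 0 -1.1 0 0 0; 0 0 -1.5 0 0 0; 0 0 -1.7 0 0 0; 0 0 -1.7 0 0 0; 0 0 -1.7 0 0 0"

```text
time: 17.33
tool_pos: [598.6, 287.8, 111.2]
tcp_rot: [-90.0, -0.0, -173.5]
ft_force: [0.2, 0.9, -3.2]
finger_gap: 9.2
```

>>> move_arm --motion "0 0 -0.15 0 0 0; 0 0 -0.3 0 0 0; 0 0 -0.35 0 0 0; 0 0 -0.35 0 0 0; 0 0 -0.35 0 0 0"

```text
time: 17.75
tool_pos: [599.3, 288.0, 109.5]
tcp_rot: [-90.0, 0.1, -173.5]
ft_force: [-3.3, -1.3, 5.6]
finger_gap: 9.0
```

Contact came at a measured 68.1 mm above the table-grasp height, which is the seat height. I release and retreat.

>>> move_arm --motion "0 0 0.1 0 0 0; 0 0 0.1 0 0 0; 0 0 0.1 0 0 0; 0 0 0.1 0 0 0; 0 0 0.1 0 0 0; 0 0 2 0 0 0; 0 0 5 0 0 0; 0 0 8 0 0 0; 0 0 11 0 0 0; 0 0 14 0 0 0" --fingers 4

```text
time: 18.58
tool_pos: [598.6, 287.8, 249.2]
tcp_rot: [-90.0, -0.0, -173.5]
ft_force: [0.8, -0.1, 0.3]
finger_gap: 39.5
```

>>> move_arm --motion "-3 -3 2 0 0 0; -6 -6 3 0 0 0; -9 -9 3 0 0 0; -11 -12 3 0 0 0; -13 -15 3 0 0 0; -15 -18 3 0 0 0; -16 -21 3 0 0 0; -17 -24 3 0 0 0; -18 -26 3 0 0 0; -18 -26 3 0 0 0"

```text
time: 19.42
tool_pos: [417.7, 24.9, 278.3]
tcp_rot: [-89.9, 0.0, -173.6]
ft_force: [-0.3, 0.1, -0.0]
finger_gap: 39.9
```

Run:
```python
from tray import *
import pickle
a,b=pickle.load(open('p0.pkl','rb'))
s=snap('scene','s9.png'); t=snap('top','t9.png');pickle.dump((s,t),open('p9.pkl','wb'))
st=readout.sense();print(st['tool_pos'],st['time'],st['ft_force'])
c=np.array((601.3,286.4));Y=np.array([np.cos(np.radians(6.5)),np.sin(np.radians(6.5))]);X=np.array([Y[1],-Y[0]])
# tray blue mask rectangles: rim of walls / plate, fin
for n,q in(('scene',s),('top',t)):
    m=cv2.inRange(cv2.cvtColor(q['image'],cv2.COLOR_BGR2HSV),(100,100,50),(125,255,255))
    k,l,stt,ce=cv2.connectedComponentsWithStats(m)
    for i in range(1,k):
        if stt[i,4]>800 and abs(ce[i]-proj(q,(*c,75))).max()<25:
            pts=cv2.findContours((l==i).astype(np.uint8),0,1)[0][0];bx=cv2.boxPoints(cv2.minAreaRect(pts))
            P=np.array([plane(q,*p,75)[:2] for p in bx]);print(n,'tray',P.round(1).tolist(),P.mean(0).round(1))
    for sx in(1,-1):
        for sy in(1,-1):
            e=[*(c+44*sx*X+84*sy*Y),94]; print('  pin tip expected',sx,sy,proj(q,e).round(1))
    h=cv2.cvtColor(q['image'],cv2.COLOR_BGR2HSV);m=cv2.inRange(h,(10,90,90),(28,255,255))
    k,l,stt,ce=cv2.connectedComponentsWithStats(m)
    for i in range(1,k):
        if stt[i,4]>8 and abs(ce[i]-proj(q,(*c,80))).max()<35: print('  brass',stt[i,4],plane(q,*ce[i],84).round(1)[:2]-c)
for n,q,q0 in(('scene',s,a),('top',t,b)):
    d=cv2.absdiff(q['image'],q0['image']).max(2)
    for nm,p in(('cup',(462,-378,40)),('ear',None),('note',(480,-170,35)),('tin',None)):
        if p: 
            u,v=proj(q,p).astype(int);print(n,nm,'diff',d[v-8:v+8,u-8:u+8].mean().round(1))
```

```text
[418.84064603  27.2693578  278.2777436 ] 19.5167 [-0.17259254  1.10551799 -0.02629494]
scene tray [[515.5, 219.8], [487.7, 340.0], [688.4, 354.8], [713.2, 244.7]] [601.2 289.8]
  pin tip expected 1 1 [395.6 266.9]
  pin tip expected 1 -1 [392.7 213.4]
  pin tip expected -1 1 [428.6 268.2]
  pin tip expected -1 -1 [423.3 214.5]
  brass 12 [-52.2  -8.7]
top tray [[691.0, 355.5], [703.9, 242.2], [515.2, 220.1], [502.7, 332.5]] [603.2 287.6]
  pin tip expected 1 1 [243.7 152.3]
  pin tip expected 1 -1 [249.3 206.6]
  pin tip expected -1 1 [215.1 155.4]
  pin tip expected -1 -1 [220.5 209.7]
scene cup diff 2.4
scene note diff 15.0
top cup diff 7.4
top note diff 11.8
```

Run:
```python
from tray import *
import pickle
a,b=pickle.load(open('p0.pkl','rb'));s,t=pickle.load(open('p9.pkl','rb'))
def blob(q,lo,hi,p,R=40):
    m=cv2.inRange(cv2.cvtColor(q['image'],cv2.COLOR_BGR2HSV),lo,hi);k,l,st,ce=cv2.connectedComponentsWithStats(m)
    c=[(st[i,4],ce[i].round(1).tolist()) for i in range(1,k) if st[i,4]>12 and abs(ce[i]-p).max()<R];return max(c) if c else None
ax=np.array([0,-.5,.866]);rim=np.array([525.7,-156.5,147.3])
for n,q,q0 in(('scene',s,a),('top',t,b)):
    print(n,'handle',blob(q,(3,140,70),(14,255,255),proj(q,rim+36*ax)),'expect mid',proj(q,rim+36*ax).round(1))
    print('  note',blob(q,(22,120,60),(32,255,255),proj(q,(480,-170,35))),blob(q0,(22,120,60),(32,255,255),proj(q,(480,-170,35))))
    for nm,p in(('jar cap',(257,270) if n=='scene' else (362,133)),):
        print('  ',nm,blob(q,(100,120,50),(125,255,255),p,12),blob(q0,(100,120,50),(125,255,255),p,12))
    pe=(346,289) if n=='scene' else (286,137)
    print('   ear',blob(q,(5,120,80),(25,255,255),pe,15),blob(q0,(5,120,80),(25,255,255),pe,15))
    pt=(460,203) if n=='scene' else (184,246)
    print('   tin',blob(q,(60,50,30),(95,255,255),pt,15),blob(q0,(60,50,30),(95,255,255),pt,15))
```

```text
scene handle (np.int32(135), [249.5, 178.4]) expect mid [251.  178.9]
  note (np.int32(338), [261.5, 172.3]) (np.int32(457), [258.5, 174.1])
   jar cap (np.int32(324), [256.9, 270.5]) (np.int32(321), [256.9, 270.5])
   ear (np.int32(323), [346.0, 286.4]) (np.int32(326), [346.1, 286.3])
   tin (np.int32(456), [460.2, 201.2]) (np.int32(456), [460.2, 201.2])
top handle (np.int32(93), [387.8, 204.4]) expect mid [386.7 204.3]
  note (np.int32(567), [388.1, 245.5]) (np.int32(568), [388.0, 245.5])
   jar cap (np.int32(240), [362.7, 133.2]) (np.int32(240), [362.6, 133.2])
   ear (np.int32(157), [284.2, 134.1]) (np.int32(156), [284.1, 134.1])
   tin (np.int32(530), [184.1, 246.5]) (np.int32(534), [184.1, 246.5])
```

All good: the bystanders haven't moved (the note block differs in the scene view only because the rod hides part of it), and the rod is home.

```bash
python3 -c "
from bench import r,readout
print(readout.sense()['qd'].round(2)); print(r.hand_in())"
```

```text
[ 1.94  1.46 -0.9   0.28 -0.2   0.58]
the job is handed in; nothing more can be done
None
```

I pushed the rod down the tube until its collar touched the rim, and the lens cell dropped into the tray. I then drew the tray clear, carried it to the rack, lowered it onto the four posts, backed the arm off and handed the job in at about 19.5 s.

**What the last checks showed:**
- **Rod:** the handle was within about 1.5 px of where it should be with the collar home, in both views. I felt about 10 N at the rim before letting go.
- **Tray height:** the tray made contact 68.1 mm above its height on the table, against a nominal 68 mm.
- **Tray turn:** about 6.7°, against 6.5° for the rack.
- **Lens cell:** I saw it in the tray while the tray hung over the rack. At the end I detected it only as a 12-pixel brass blob in the scene view, inside the walls; the top view found nothing.
- **Bystanders:** jar, ear model and tin had not moved in either view, nor the note block in the top view. The pen cup had only a rough picture comparison, which showed little change.

**Checks that disagreed or were left open:**
- **Tray centre:** the final blue-outline fits put it 2–3.5 mm from my rack estimate, and the two views differed by about 3 mm. The fits were coarse, and the pins allow only about 2.5 mm.
- **Note block:** its scene-view centroid shifted about 3 px, which I put down to the rod handle now covering part of it.
- **Tray tilt:** I did not measure it after release.
- **Last look:** the final picture could not be viewed because the 12-picture limit was used up.
- **Arm motion:** the arm was still settling at up to about 2 degrees/s at hand-in, well clear of everything.

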